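# Roll test of tape-guide rollers on an inclined plate

## Task

Roll-test the two aluminium guide rollers from the rack, one sound and one with a worn flat: reach in under the static bar without bumping it, take each one and let it go on the narrow upper end of the inclined test plate, lying across the slope and the same way down as it lay in the rack. Let the sound one roll into the catch tray at the foot on its own, without touching it again on the wide lower part; the worn one stays where it is set, so then move it to the steel reject dish and put it down gently. Leave the hard drive, the screwdriver and the blower alone.

Things in the scene. Friction and masses are not known exactly. Their poses are not given: they have to be found in the camera images.
- roller_center (a point): Centre of the sound guide roller: plain aluminium cylinder, 30 mm diameter, 50 mm long, flat ends with a dark bearing face, about 85 g. Its axis is its own y. At the start it lies level on either of the rack's two saddles, axis along the rack's y within 3 degrees. Held by its two ends and let go across the slope of the test plate, it rolls down by itself.
- worn_center (a point): Centre (of its 30 mm circle) of the worn roller: as the sound one (axis its own y, 78 g), but with a flat 22 mm wide worn along its length, facing its own -z. On the flat its centre is 10 mm up. It starts flat down on a rack saddle. Let go on the test plate with the flat within 25 degrees of the plate it settles on the flat and stays without sliding; on its round side it would roll.
- rack: Fixed rack, origin at the middle of its underside. Base plate 100 mm (x) by 300 mm (y), 8 mm thick; two grey saddles at x = 0, y = -58 and +58 mm: blocks 44 mm (x) by 30 mm (y), tops 40 mm above the table, with a 4 mm high ridge along front and rear edge. A roller lies between the ridges and overhangs 10 mm at each end: fingers fit beside the saddle. The -x side faces the robot.
- ion_bar: Fixed grey static-eliminator bar on two posts, origin and axes as the rack's. Bar: x from +18 to +48 mm, 300 mm long in y, 127 to 167 mm above the table; posts at y = -142 and +142 mm. Just beyond the rollers, it blocks a gripper coming straight down on them: come from the rack's -x side with the tool tilted 30 to 45 degrees, fingers pointing down and to +x.
- ramp: Fixed steel test plate, origin on the table below the release point; it falls at 16 degrees to its own +x. Narrow upper end: a tongue 36 mm wide, x = -50 to +45 mm (fingers fit on both sides of it, beside a 50 mm roller); then 150 mm wide with low rails, x = 45 to 170 mm. Surface height 100 mm at x = 0 (114 at -50, 87 at 45, 51 at 170).
- ramp_release (a point): Point on the surface of the narrow upper end of the test plate, on its middle line, 100 mm above the table: rollers are let go here with their axis along the ramp's y.
- catch_tray (a point): Middle of the floor of the white catch tray fixed to the foot of the test plate. Inside it spans x = 170 to 253 mm of the ramp and 150 mm in y; floor 15 mm lower than the plate's line and sloping the same; end wall 60 mm above the table.
- dish: Fixed shallow steel reject dish, origin at the middle of its underside: 130 mm (x) by 150 mm (y), 18 mm high, wall 4 mm, floor 4 mm thick, open at the top.
- drive_1: Bystander: a small hard drive lying flat, 100 mm by 70 mm, 9.5 mm thick; origin at the middle of its underside. Leave it alone.
- driver_grip (a point): Bystander: the handle of a screwdriver 160 mm long, lying on the table. Leave it alone.
- blower: Bystander: a blue air blower bulb standing upright, 62 mm diameter, 105 mm high; origin at the middle of its underside. Leave it alone.
Things that resemble listed ones, but are neither listed nor needed, are in the scene too. What is shaped like the part that bears roller_center but orange or pink is not meant. What is shaped like the part that bears worn_center but purple is not meant.

How it is judged:
On the way, in this order (a step that is already met when the one before it is completed fails the run):
1. the worn roller lies on the upper part of the test plate, let go and at rest (x of worn_center in the frame of ramp between -0.055 and 0.075 m and y of worn_center in the frame of ramp between -0.05 and 0.05 m and z of worn_center in the frame of ramp between 0.06 and 0.14 m and contact force between worn and the fingers below 0.1 N and linear speed of worn below 0.03 m/s), for 0.3 s.
2. the worn roller lies in the reject dish, let go (x of worn_center in the frame of dish between -0.06 and 0.06 m and y of worn_center in the frame of dish between -0.07 and 0.07 m and z of worn_center in the frame of dish between 0.008 and 0.025 m and contact force between worn and the fingers below 0.1 N and linear speed of worn below 0.03 m/s), for 0.2 s.
At the end, for the whole second after the job is handed in: The sound roller lies in the catch tray at the foot of the test plate, the worn roller lies inside the reject dish (its centre 8 to 25 mm above the dish's underside); both are let go and at rest (under 30 mm/s) (x of roller_center in the frame of ramp between 0.165 and 0.26 m and y of roller_center in the frame of ramp between -0.08 and 0.08 m and z of roller_center in the frame of ramp between 0 and 0.075 m and x of worn_center in the frame of dish between -0.06 and 0.06 m and y of worn_center in the frame of dish between -0.07 and 0.07 m and z of worn_center in the frame of dish between 0.008 and 0.025 m and linear speed of each of roller, worn below 0.03 m/s); the robot touches nothing.
It fails at once if the sound roller is touched by the fingers on the lower part of the test plate or over the catch tray (75 mm or more down from the release point) ((contact force between roller and the fingers above 0.3 N and x of roller_center in the frame of ramp between 0.075 and 0.3 m and y of roller_center in the frame of ramp between -0.12 and 0.12 m and z of roller_center in the frame of ramp between -0.1 and 0.14 m)).
It fails at once if the worn roller runs or slides down into the catch tray (x of worn_center in the frame of ramp between 0.165 and 0.26 m and y of worn_center in the frame of ramp between -0.08 and 0.08 m and z of worn_center in the frame of ramp between 0 and 0.075 m).
It fails at once if a roller is dropped (the worn one free at more than 0.7 m/s, the sound one at more than 1.1 m/s, which is faster than it rolls) ((contact force between roller and the fingers below 0.1 N and linear speed of roller above 1.1 m/s) or (contact force between worn and the fingers below 0.1 N and linear speed of worn above 0.7 m/s)).
It fails at once if the static bar is bumped with more than 8 N (contact force between any of the arm, the fingers and ion_bar above 8 N).
It fails at once if the hard drive, the screwdriver or the blower is moved by more than 30 mm (distance of any of drive_1, driver_grip, blower from where it was at the start of the episode above 0.03 m).
It also fails if it takes over 69 s, if anything falls off the work surface, if the arm or the gripper's body presses on something with over 40 N, if the wrist force passes 120 N, or if a joint passes its speed limit or range.

## Robot

A 6-joint arm with a two-finger parallel gripper is mounted at the origin on the work surface. World frame = base frame: x ahead of the robot, y to its left, z up, the work surface at z = 0. Lengths are in m, angles in rad, forces in N, time in s.
With the tool pointing down it reaches from about 0.275 to 0.975 m from the base axis. Payload 8.4 kg.
Tool frame: the origin (TCP) lies midway between the tips of the shut fingers; the grasp point (between the pads) lies 19 mm behind it; z points along the fingers, y is the line along which they close (so a half turn about z gives the same grasp; the last joint's range is limited). The gripper opens to 92 mm and grips with 3 to 60 N. Pads are 20 mm wide; open, the fingers measure 128 mm over their backs; the gripper's body (75 mm by 189 mm) begins 69 mm behind the grasp point.
Start: joints at [-1.3, 0.353, 1.633, -0, 1.155, -0.002], TCP at [0.168, -0.602, 0.215] pointing down, gripper open.
Joint ranges: [-2.63, 2.63], [-0.92, 2.1], [0.06, 2.66], [-1.3, 4.44], [0, 2.69], [-3.02, 3.02]. Speed limits (rad/s): [2.22, 2.22, 2.79, 3.14, 3.14, 3.14].

## Interface

Orientations are given as a unit quaternion [w, x, y, z].
In Python, from cell import manip, viewer gives the robot as it stands.
- The arm moves only by the shell command python3 -m inch 'ROWS' [FORCE]. ROWS is JSON, a list that holds one entry, the list of rows, each a list of 7 numbers: the closure, from -1 (fully open) to 1 (shut), then the shift along the world's x, y, z in cm, then the turn, a rotation vector about the world's x, y, z in degrees. In form: [[[grip, tx, ty, tz, rx, ry, rz], ...]]. A call has 1 to 8 rows; each row is the pose to reach, as a shift and turn from the pose commanded when the call began; what a row does not reach only later rows make up. A row lasts 1/12 s, in which the tool goes at most 41.7 mm and 7.16 degrees, less where a joint would pass 70% of its speed; a pose out of reach is approached as far as the arm can. A call with a gripper value outside its range is refused whole. The fingers move at their own pace and stop on an object; FORCE is the grip in N (left out, the last holds). Time passes only in rows, so rows that repeat a pose let the fingers close. It gives the time, the measured TCP pose, the force, the opening and the grip force at its end, in the units of the state.
- manip.observe(): the state, without advancing time (a new reading comes with each control period).
- viewer.snapshot(name): name is "side" or "top"; returns a dict with "image" (420x560x3 uint8, red, green, blue), "fx", "fy", "cx", "cy" (pixels), "T" (4x4, takes a point from camera to world coordinates). Camera axes: x right, y down, z forward; pixel columns grow to the right and rows downward; lengths in m; the calibration is good to about 2 mm. A picture is of the moment at which its call begins. There is no depth.
- manip.finish_job(): hands the job in; it is judged then, once.
The state is a dict: "time": time; "joint_positions": joint angles; "qvel": joint speeds; "joint_torque": joint torques, N m; "ee_pos": TCP position; "tcp_rot": TCP orientation; "ft_force": force on the tool from outside, world axes, zero at the start; "wrist_torque": the same for the moment, N m; "gripper_width": finger opening in m; "grip_force": force on a finger pad.
Only numpy, scipy, OpenCV 4.12 (cv2) and the standard library are available. Lean on these libraries where they do the work, as an engineer would, in place of code of your own. Each camera call takes 0.05 s, during which the arm holds its last target. There are 200 camera calls.

## Working session

There is one attempt and no reset: what is moved stays moved. The work goes in short steps, Python scripts to look and compute and a shell command to move; the robot and the scene stay as the last step left them, time stands still between calls to the robot, and variables do not carry over. Pictures are saved under pics/ and viewed, at most 10 in all, crops included, and the job is handed in when it is done.

```bash
ls; mkdir -p pics; python3 - <<'E'
from cell import manip, viewer
import cv2, json, numpy as np
for n in("side","top"):
    s=viewer.snapshot(n); cv2.imwrite(f"pics/{n}0.png",s["image"][:,:,::-1])
    print(n,s["fx"],s["fy"],s["cx"],s["cy"],np.round(s["T"],4).tolist())
print(manip.observe())
E
```

```text
pics
side 520.7693153696863 520.7693153696863 282.75171302177836 213.77101209502788 [[-0.9986, -0.0369, 0.0368, 0.5263], [-0.052, 0.7435, -0.6667, 0.821], [-0.0027, -0.6677, -0.7444, 1.0424], [0.0, 0.0, 0.0, 1.0]]
top 415.9542550958287 415.9542550958287 279.6082786373074 210.80876542539775 [[0.0162, -0.9853, 0.1703, 0.4248], [-0.9999, -0.0153, 0.0064, -0.0296], [-0.0036, -0.1704, -0.9854, 1.0447], [0.0, 0.0, 0.0, 1.0]]
{'time': 0.1, 'joint_positions': array([-1.30041212e+00,  3.53572750e-01,  1.63403429e+00, -8.88634554e-06,
        1.15521401e+00, -2.41454465e-03]), 'qvel': array([ 0.00134763, -0.0022368 , -0.00161557,  0.00020257,  0.00030445,
       -0.00115281]), 'joint_torque': array([-2.86062677e-04, -5.94907308e+01, -3.34930229e+01,  6.98183896e-02,
        1.82901736e-02, -3.26882321e-05]), 'ee_pos': array([ 0.168264  , -0.60146981,  0.21395351]), 'tcp_rot': array([-6.08152424e-04,  9.90711588e-01,  1.35978574e-01, -8.60749444e-05]), 'ft_force': array([ 0.36042417, -0.97750885,  0.1721941 ]), 'wrist_torque': array([-0.04687511,  0.01379675,  0.04446177]), 'grip_force': 0.0, 'gripper_width': 0.09194277200938734}
```

View pics/side0.png

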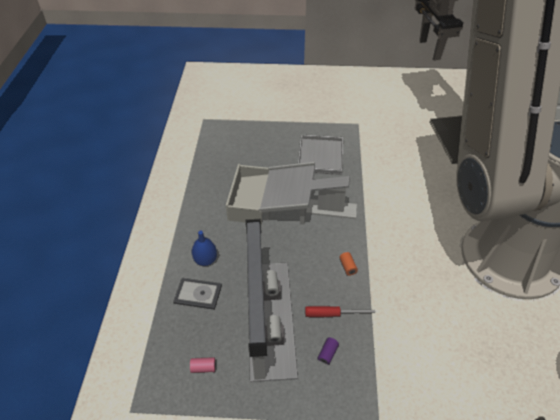

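View pics/top0.png

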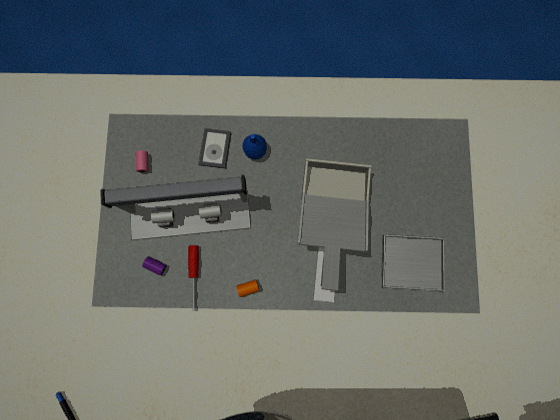

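The top view shows the rack with two grey rollers at about (162,217) and (209,212). The ramp tongue is near (332,270), the tray near (337,182) and the dish near (413,263). Roller candidates are the grey ones at (162,217) and (209,212), plus pink (141,160), orange (248,288) and purple (154,266). The two grey ones on the saddles fit the description; the coloured ones are decoys. I'll enlarge the grey pair to tell worn from sound.

```bash
cat > h.py <<'E'
import numpy as np, cv2
from cell import manip, viewer
from scipy.spatial.transform import Rotation as R
def snap(n): return viewer.snapshot(n)
def ray(s,u,v):
    d=s["T"][:3,:3]@np.array([(u-s["cx"])/s["fx"],(v-s["cy"])/s["fy"],1.]); return s["T"][:3,3],d/np.linalg.norm(d)
def cast(s,u,v,z):
    o,d=ray(s,u,v); return o+d*(z-o[2])/d[2]
def tri(s1,p1,s2,p2):
    A=np.zeros((3,3));b=np.zeros(3)
    rs=[ray(s1,*p1),ray(s2,*p2)]
    for o,d in rs:
        M=np.eye(3)-np.outer(d,d);A+=M;b+=M@o
    x=np.linalg.solve(A,b); (o,d)=rs[0]
    return x,np.linalg.norm((np.eye(3)-np.outer(d,d))@(x-o))*2
def proj(s,p):
    q=np.linalg.inv(s["T"])@np.append(p,1); return s["cx"]+s["fx"]*q[0]/q[2], s["cy"]+s["fy"]*q[1]/q[2]
E
python3 - <<'E'
from h import *
t=snap("top");s=snap("side")
a=cv2.resize(t["image"][190:250,125:255],None,fx=4,fy=4,interpolation=cv2.INTER_CUBIC)
b=cv2.resize(s["image"][255:355,250:304],None,fx=5,fy=5,interpolation=cv2.INTER_CUBIC)
c=cv2.resize(t["image"][230:305,300:400],None,fx=4,fy=4,interpolation=cv2.INTER_CUBIC)
im=np.zeros((560,800,3),np.uint8); im[:240,:520]=a; im[:500,525:795]=b; im[250:550,:400]=c
cv2.imwrite("pics/c1.png",im[:,:,::-1])
# side ramp crop + dish
d=cv2.resize(s["image"][125:230,220:365],None,fx=5,fy=5,interpolation=cv2.INTER_CUBIC)
cv2.imwrite("pics/c2.png",d[:,:,::-1])
E
```

```text
(no output)
```

View pics/c1.png

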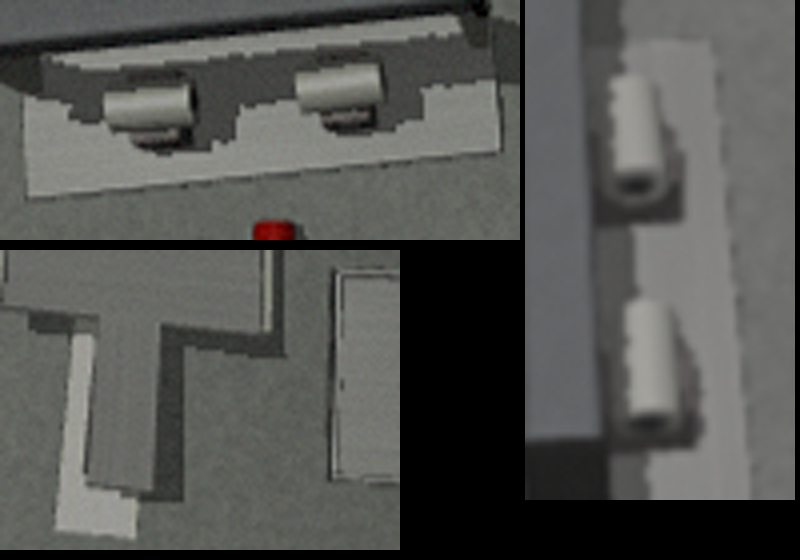

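View pics/c2.png

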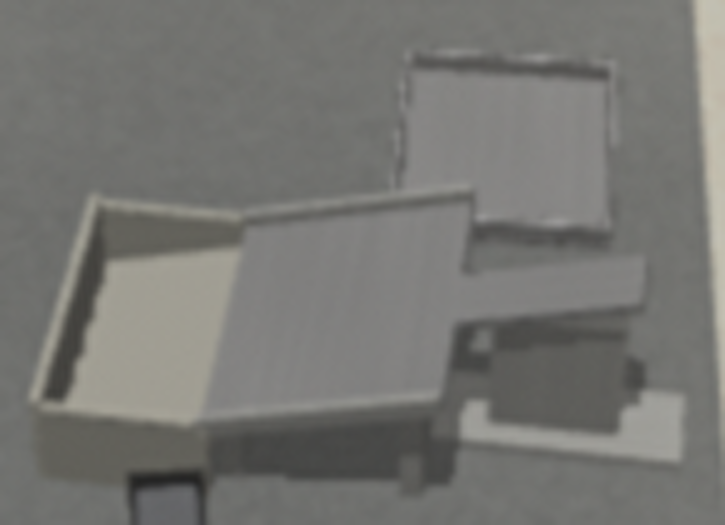

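In the crops, the roller at top-view (209,212), nearer the ramp, shows a full round end face. The one at (162,217), at larger y, has an end face cut off at the bottom, so I take it as the worn one, and I'll check that by height. The ramp tongue end corners are at top (321.5,289) and (338.7,290), side (349,176.5) and (348.5,187).

```bash
python3 - <<'E'
from h import *
t=snap("top");s=snap("side")
def blob(S,r,c,th):
    g=cv2.cvtColor(S["image"],cv2.COLOR_RGB2GRAY)[r[0]:r[1],c[0]:c[1]]
    g=cv2.resize(g,None,fx=4,fy=4,interpolation=cv2.INTER_CUBIC)
    m=(g>th).astype(np.uint8)
    n,l,st,ce=cv2.connectedComponentsWithStats(m)
    out=[]
    for i in range(1,n):
        if st[i,4]>400:
            p=np.argwhere(l==i)[:,::-1].astype(np.float32)
            (cx,cy),wh,a=cv2.minAreaRect(p); out.append(((cx+.5)/4-.5+c[0],(cy+.5)/4-.5+r[0],wh[0]/4,wh[1]/4,a,st[i,4]/16))
    return out
for th in(140,155,170,185):
    for nm,S,rs in(("top",t,[((205,222),(148,176)),((202,220),(196,224))]),("side",s,[((310,345),(266,286)),((266,298),(264,284))])):
        for r,c in rs: print(th,nm,np.round(blob(S,r,c,th),1).tolist())
pr=lambda n,a,b:print(n,np.round(np.r_[tri(t,a,s,b)],4) if 0 else (np.round(tri(t,a,s,b)[0],4),round(tri(t,a,s,b)[1],4)))
pr("tongue end +y",(321.5,289),(348.5,187)); pr("tongue end -y",(338.7,290.3),(349,176.5))
pr("junc +y",(325,247),(311.4,189.6)); pr("junc -y",(340.5,248),(313,179.4))
for p in[(385,236),(444,237),(443,291),(383,289)]: print("dish",cast(t,*p,.018).round(4))
for p in[(405/5+220,55/5+125),(614/5+220,62/5+125),(608/5+220,230/5+125)]: print("dish side",cast(s,*p,.018).round(4))
for p in[(132,239.2),(250,227.7)]: print("rack front",cast(t,*p,.008).round(4))
for p in[(307,159),(371,166)]: print("tray end",cast(t,*p,.06).round(4))
E
```

```text
140 top [[161.0, 215.0, 4.0, 20.6, 84.8, 63.6]]
140 top [[208.8, 209.8, 3.9, 20.3, 83.4, 63.5]]
140 side [[273.6, 325.2, 21.7, 6.7, 85.8, 133.2]]
140 side [[270.8, 278.7, 17.7, 6.4, 84.6, 101.6]]
155 top []
155 top []
155 side [[273.0, 325.4, 20.1, 3.9, 85.7, 65.5]]
155 side []
170 top []
170 top []
170 side []
170 side []
185 top []
185 top []
185 side []
185 side []
tongue end +y (array([ 0.4116, -0.1194,  0.1035]), np.float64(0.0017))
tongue end -y (array([ 0.4093, -0.1576,  0.1038]), np.float64(0.002))
junc +y (array([ 0.5061, -0.1298,  0.0792]), np.float64(0.004))
junc -y (array([ 0.5033, -0.1652,  0.0819]), np.float64(0.0056))
dish [ 0.5429 -0.285   0.018 ]
dish [ 0.5428 -0.4308  0.018 ]
dish [ 0.4114 -0.4216  0.018 ]
dish [ 0.4138 -0.2767  0.018 ]
dish side [ 0.5379 -0.4175  0.018 ]
dish side [ 0.4108 -0.4171  0.018 ]
dish side [ 0.4178 -0.2684  0.018 ]
rack front [0.5261 0.3453 0.008 ]
rack front [0.5597 0.0507 0.008 ]
tray end [ 0.725  -0.0884  0.06  ]
tray end [ 0.7096 -0.245   0.06  ]
```

```bash
python3 - <<'E'
from h import *
t=snap("top");s=snap("side")
for n,a,b,c in(("left/+y",(161,215),(273.6,325.2),(162.1,215.8)),("right/-y",(208.8,209.8),(270.8,278.7),(209.6,211)),):
    print(n,tri(t,a,s,b),"cast mid at .055",cast(t,*c,.055).round(4), "highlight cast .067",cast(t,*a,.067).round(4))
P=[cast(t,321.1,288.9,.114),cast(t,338.3,290.1,.114),cast(t,324.6,247,.087),cast(t,340.1,248,.087)]
print(np.round(P,4)); 
m1,m2=(P[0]+P[1])/2,(P[2]+P[3])/2; d=(m2-m1)[:2]; print("ramp yaw centre line",np.degrees(np.arctan2(d[1],d[0])),np.linalg.norm(d)); print("release",m1[:2]+d*50/95)
# wide plate edges/tray: end corners yaw
a,b=cast(t,307,159,.06),cast(t,371,166,.06); v=(a-b)[:2]; print("tray end yaw",np.degrees(np.arctan2(-v[0],v[1])),np.linalg.norm(v),(a+b)/2)
# gripper state joints for tilt check: known checks
# blower top & end of tongue crops
g=t["image"]; hsv=cv2.cvtColor(g,cv2.COLOR_RGB2HSV)
hs=cv2.cvtColor(s["image"],cv2.COLOR_RGB2HSV)
for nm,lo,hi in(("purple",(130,80,40),(160,255,255)),("orange",(5,150,80),(14,255,255)),("red",(0,180,60),(4,255,255))):
    c=[]
    for S,H in((t,hsv),(s,hs)):
        m=cv2.inRange(H,lo,hi); n,l,st,ce=cv2.connectedComponentsWithStats(m); i=1+np.argmax(st[1:,4]); c.append(ce[i])
    print(nm,c,tri(t,c[0],s,c[1]))
E
```

```text
left/+y (array([0.57879736, 0.26081404, 0.06191969]), np.float64(0.0023740676344442707)) cast mid at .055 [0.5792 0.26   0.055 ] highlight cast .067 [0.5792 0.2592 0.067 ]
right/-y (array([0.59234633, 0.14583665, 0.0672931 ]), np.float64(0.0022627794279346364)) cast mid at .055 [0.5927 0.1459 0.055 ] highlight cast .067 [0.5935 0.1458 0.067 ]
[[ 0.4128 -0.1176  0.114 ]
 [ 0.4108 -0.1554  0.114 ]
 [ 0.5074 -0.1283  0.087 ]
 [ 0.5056 -0.1639  0.087 ]]
ramp yaw centre line -5.792710055827624 0.09517063529995286
release [ 0.46165996 -0.14158174]
tray end yaw -5.61702406618251 0.15732794957843935 [ 0.71732049 -0.16669279  0.06      ]
purple [array([153.07172996, 265.30379747]), array([328.36491228, 349.56491228])] (array([0.46035728, 0.28646009, 0.01402264]), np.float64(0.0031455320809664748))
orange [array([248.26732673, 291.0990099 ]), array([347.45142857, 261.46285714])] (array([0.40703163, 0.04963909, 0.01460466]), np.float64(0.007296419796824595))Traceback (most recent call last):
  File "<stdin>", line 17, in <module>
    return _wrapfunc(a, 'argmax', axis=axis, out=out, **kwds)
    return bound(*args, **kwds)
ValueError: attempt to get argmax of an empty sequence
```

Measured heights are 61.9 mm (left) and 67.3 mm (right), a 5.4 mm difference. That confirms the left roller (larger y) is worn and the right one is sound. The ramp yaw is -5.7° with the release point at (0.462,-0.141), and the tray end agrees with that. Next I compute the moves.

```bash
cat >> h.py <<'E'
YR,YP=6.5,-5.7
def rot(yaw,tilt): return R.from_euler('z',yaw,degrees=True)*R.from_euler('y',-tilt,degrees=True)*R.from_matrix(np.diag([1.,-1,-1]))
def cur():
    o=manip.observe(); q=o["tcp_rot"]; return o,o["ee_pos"],R.from_quat([q[1],q[2],q[3],q[0]])
def pose(g,yaw,tilt,back=0):
    r=rot(yaw,tilt); return np.array(g)+r.apply([0,0,.019-back]),r
def go(name,g,yaw,tilt,back=0,p=None,r=None):
    if p is None: o,p,r=cur()
    P,Q=pose(g,yaw,tilt,back)
    print(name,"shift cm",np.round((P-p)*100,2),"turn deg",np.round((Q*r.inv()).as_rotvec(degrees=True),2)); return P,Q
W=[.582,.2605,.050]; S=[.595,.1455,.055]; REL=[.4617,-.1414,.100]; DISH=[.477,-.35,0]
E
python3 - <<'E'
from h import *
go("via",[.42,-.25,.30],YR,20)
go("pre worn",W,YR,35,.13)
go("worn",W,YR,35)
E
```

```text
via shift cm [25.81 35.26  6.77] turn deg [  3.83 -19.65  -9.04]
pre worn shift cm [35.04 85.51 -7.36] turn deg [  6.71 -34.39  -8.84]
worn shift cm [ 42.45  86.36 -18.01] turn deg [  6.71 -34.39  -8.84]
```

```bash
python3 -m inch '[[[-1,6,8,4,1,-5,-2],[-1,12,16,7,2,-10,-4.5],[-1,19,26,7,3,-15,-7],[-1,26,35,7,3.8,-19.7,-9],[-1,26,35,7,3.8,-19.7,-9],[-1,26,35,7,3.8,-19.7,-9],[-1,26,35,7,3.8,-19.7,-9],[-1,26,35,7,3.8,-19.7,-9]]]'
python3 -c "
from h import *
go('via',[.42,-.25,.30],YR,20)
go('pre worn',W,YR,35,.13)"
```

```text
time: 1.07
ee_pos: [0.3634, -0.3384, 0.2732]
tcp_rot: [-0.009, 0.983, 0.056, 0.174]
ft_force: [1.2, -0.9, 1.1]
gripper_width: 0.0916
grip_force: 0.0
via shift cm [6.3  8.91 0.9 ] turn deg [0.07 0.08 0.04]
pre worn shift cm [ 15.53  59.17 -13.22] turn deg [  1.76 -14.82   0.05]
```

```bash
python3 -m inch '[[[-1,4,4,0,0,-3,0],[-1,7,8,0,0,-6,0],[-1,8,12,0,0,-9,0],[-1,9,16,0,1,-12,0],[-1,10,20,0,1,-14.8,0],[-1,11,24,0,1.8,-14.8,0],[-1,12,28,-1,1.8,-14.8,0],[-1,12,28,-1,1.8,-14.8,0]]]'
python3 -c "
from h import *
go('pre worn',W,YR,35,.13)"
```

```text
time: 1.73
ee_pos: [0.4828, -0.057, 0.2629]
tcp_rot: [-0.018, 0.952, 0.054, 0.301]
ft_force: [0.3, -0.1, -0.1]
gripper_width: 0.0922
grip_force: 0.0
pre worn shift cm [  3.59  31.03 -12.2 ] turn deg [-0.09  0.03 -0.08]
```

```bash
python3 -m inch '[[[-1,0.5,4,-1,0,0,0],[-1,1,8,-2,0,0,0],[-1,1.5,12,-4,0,0,0],[-1,2,16,-6,0,0,0],[-1,2.5,20,-8,0,0,0],[-1,3,24,-10,0,0,0],[-1,3.3,27.8,-11.5,0,0,0],[-1,3.6,31,-12.2,0,0,0]]]' && python3 -m inch '[[[-1,0,0,0,0,0,0]]]'
python3 - <<'E'
from h import *
go('worn',W,YR,35)
t=snap("top");s=snap("side")
a=cv2.resize(t["image"][170:260,125:265],None,fx=4,fy=4,interpolation=cv2.INTER_CUBIC)
b=cv2.resize(s["image"][250:370,240:300],None,fx=4,fy=4,interpolation=cv2.INTER_CUBIC)
im=np.zeros((480,800,3),np.uint8); im[:360,:560]=a; im[:480,560:800]=b
cv2.imwrite("pics/c3.png",im[:,:,::-1])
E
```

```text
time: 2.4
ee_pos: [0.5074, 0.1324, 0.1852]
tcp_rot: [-0.016, 0.953, 0.053, 0.298]
ft_force: [0.8, -1.1, 0.7]
gripper_width: 0.092
grip_force: 0.0
time: 2.48
ee_pos: [0.5076, 0.1335, 0.1846]
tcp_rot: [-0.016, 0.953, 0.053, 0.298]
ft_force: [0.3, -0.5, -0.7]
gripper_width: 0.0918
grip_force: 0.0
worn shift cm [  8.53  12.82 -15.02] turn deg [ 0.09 -0.26  0.12]
```

View pics/c3.png

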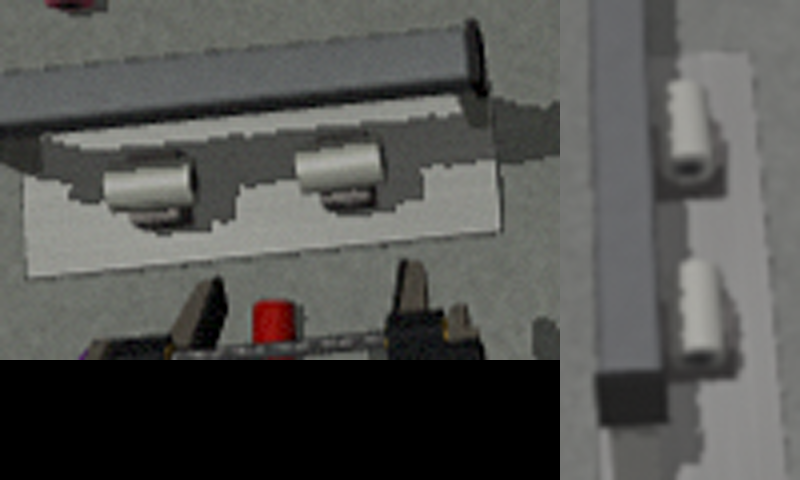

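The picture shows the open fingertips at top-view (179,240.5) and (227,235.5), short of the rack. Both rollers are undisturbed. I'll use the known TCP to check the camera offset.

```bash
python3 - <<'E'
from h import *
t=snap("top");s=snap("side")
o,p,r=cur()
print("tip L/R exp",[np.round(proj(t,p+r.apply([0,k*.055,0])),1) for k in(-1,1)], "TCP",np.round(proj(t,p),1), "tcp side",np.round(proj(s,p),1))
for n,G in(("W",W),("S",S)): print(n,"top",np.round(proj(t,G),1),"side",np.round(proj(s,G),1))
go('pre worn',W,YR,35,.10)
E
```

```text
tip L/R exp [array([177.9, 243.5]), array([230.9, 238.5])] TCP [204.4 241. ] tcp side [309.9 241.9]
W top [162.5 215. ] side [271.7 327.7]
S top [209.8 210.1] side [269.3 281.5]
pre worn shift cm [ 2.85 12.47 -6.94] turn deg [ 0.18 -0.24  0.14]
```

```bash
sed -i 's/^W=.*/W=[.578,.2605,.050]; S=[.591,.1455,.055]; REL=[.4617,-.1414,.100]; DISH=[.477,-.35,0]/' h.py
python3 -m inch '[[[-1,0.8,3,-1.5,0,0,0],[-1,1.6,6,-3,0,0,0],[-1,2.4,12.5,-6,0,0,0],[-1,2.4,12.5,-6,0,0,0],[-1,2.4,12.5,-6,0,0,0],[-1,2.4,12.5,-6,0,0,0],[-1,2.4,12.5,-6,0,0,0],[-1,2.4,12.5,-6,0,0,0]]]'
python3 -c "
from h import *
go('worn back5',W,YR,35,.05)
go('worn',W,YR,35)"
```

```text
time: 3.35
ee_pos: [0.5336, 0.2537, 0.1317]
tcp_rot: [-0.015, 0.955, 0.053, 0.293]
ft_force: [0.6, 0.2, -0.4]
gripper_width: 0.0919
grip_force: 0.0
worn back5 shift cm [ 2.68  0.47 -5.63] turn deg [ 0.21 -0.91  0.13]
worn shift cm [ 5.52  0.8  -9.73] turn deg [ 0.21 -0.91  0.13]
```

```bash
python3 -m inch '[[[-1,1.3,0.2,-2.8,0,-0.9,0],[-1,2.7,0.5,-5.6,0,-0.9,0],[-1,3.6,0.6,-7,0,-0.9,0],[-1,4.6,0.7,-8.4,0,-0.9,0],[-1,5.5,0.8,-9.7,0,-0.9,0],[-1,5.5,0.8,-9.7,0,-0.9,0],[-1,5.5,0.8,-9.7,0,-0.9,0]]]'
python3 - <<'E'
from h import *
go('worn',W,YR,35)
t=snap("top");s=snap("side")
a=cv2.resize(t["image"][170:260,125:235],None,fx=5,fy=5,interpolation=cv2.INTER_CUBIC)
b=cv2.resize(s["image"][280:380,245:295],None,fx=5,fy=5,interpolation=cv2.INTER_CUBIC)
im=np.zeros((500,800,3),np.uint8); im[:450,:550]=a; im[:500,550:800]=b
cv2.imwrite("pics/c4.png",im[:,:,::-1])
E
```

```text
time: 3.93
ee_pos: [0.6029, 0.2617, 0.0619]
tcp_rot: [-0.015, 0.961, 0.059, 0.27]
ft_force: [-0.3, -0.0, -0.3]
gripper_width: 0.0919
grip_force: 0.0
worn shift cm [-1.41 -0.   -2.75] turn deg [ 0.62 -3.62 -0.45]
```

View pics/c4.png

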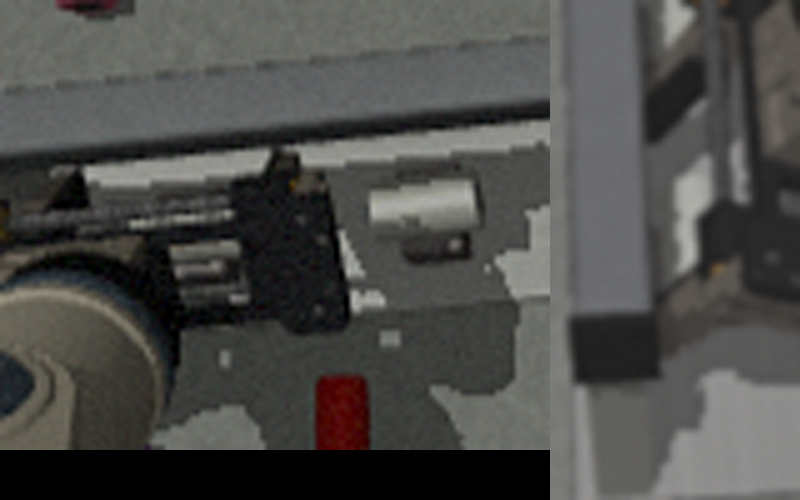

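The crop shows the gripper straddling the worn roller, but it is 14 mm too far in x, 27 mm too high and under-tilted. I'll check whether a joint is at its limit.

```bash
python3 -m inch '[[[-1,0,0,0,0,0,0]]]'; python3 -c "
from h import *
o,p,r=cur(); print(np.round(o['joint_positions'],3),np.round(o['qvel'],3)); go('worn',W,YR,35)
"
```

```text
time: 4.12
ee_pos: [0.6025, 0.2631, 0.0627]
tcp_rot: [-0.015, 0.961, 0.06, 0.27]
ft_force: [-0.5, -0.1, 0.2]
gripper_width: 0.0921
grip_force: 0.0
[ 0.521  0.444  2.083 -1.113  0.23   3.016] [ 0.006  0.006 -0.005 -0.003 -0.004  0.   ]
worn shift cm [-1.37 -0.14 -2.82] turn deg [ 0.59 -3.56 -0.58]
```

J6 is at its limit (3.016), so I need the half-turned grasp. I'll back out, turn the tool half a turn about its own axis in the free space in front, and re-approach at 30° tilt.

```bash
python3 -m inch '[[[-1,-1.5,0,2.5,0,0,0],[-1,-3,0,5,0,0,0],[-1,-4.5,0,7.5,0,0,0],[-1,-6,-1,10,0,0,0],[-1,-9,-2,12,0,0,0],[-1,-12,-3,14,0,0,0],[-1,-12,-3,14,0,0,0]]]'
python3 -c "
from h import *
o,p,r=cur(); print(np.round(o['joint_positions'],3)); z=r.apply([0,0,1]); print(z)
for k in range(1,9): print(np.round(-7*k*z,1).tolist())"
```

```text
time: 4.7
ee_pos: [0.4794, 0.2322, 0.2051]
tcp_rot: [-0.016, 0.961, 0.06, 0.271]
ft_force: [0.6, -0.5, -0.3]
gripper_width: 0.0918
grip_force: 0.0
[ 0.617  0.012  2.223 -0.569  0.479  2.516]
[ 0.51891492  0.0634085  -0.85247092]
[-3.6, -0.4, 6.0]
[-7.3, -0.9, 11.9]
[-10.9, -1.3, 17.9]
[-14.5, -1.8, 23.9]
[-18.2, -2.2, 29.8]
[-21.8, -2.7, 35.8]
[-25.4, -3.1, 41.8]
[-29.1, -3.6, 47.7]
```

```bash
for i in 1 2 3; do python3 -m inch '[[[-1,0,0,0,-3.6,-0.4,6],[-1,0,0,0,-7.3,-0.9,11.9],[-1,0,0,0,-10.9,-1.3,17.9],[-1,0,0,0,-14.5,-1.8,23.9],[-1,0,0,0,-18.2,-2.2,29.8],[-1,0,0,0,-21.8,-2.7,35.8],[-1,0,0,0,-25.4,-3.1,41.8],[-1,0,0,0,-29.1,-3.6,47.7]]]' | head -2; done
cat >> h.py <<'E'
def rot(yaw,tilt): return R.from_euler('z',yaw,degrees=True)*R.from_euler('y',-tilt,degrees=True)*R.from_matrix(np.diag([-1.,1,-1]))
E
python3 -c "
from h import *
o,p,r=cur(); print(np.round(o['joint_positions'],3)); 
go('worn back10',W,YR,30,.10)
go('worn',W,YR,30)"
```

```text
time: 5.37
ee_pos: [0.4826, 0.2336, 0.202]
time: 6.03
ee_pos: [0.4825, 0.2336, 0.2019]
time: 6.7
ee_pos: [0.4826, 0.2336, 0.2019]
[ 0.615  0.022  2.225 -0.588  0.462 -0.405]
worn back10 shift cm [ 5.52  2.23 -8.18] turn deg [-6.19  1.12  9.28]
worn shift cm [ 10.49   2.8  -16.84] turn deg [-6.19  1.12  9.28]
```

```bash
python3 -m inch '[[[-1,1,0.5,-1.5,-2,0.4,3],[-1,2,1,-3,-4,0.8,6],[-1,3.5,1.5,-5,-6.2,1.1,9.3],[-1,4.5,2,-6.7,-6.2,1.1,9.3],[-1,5.5,2.2,-8.2,-6.2,1.1,9.3],[-1,5.5,2.2,-8.2,-6.2,1.1,9.3],[-1,5.5,2.2,-8.2,-6.2,1.1,9.3],[-1,5.5,2.2,-8.2,-6.2,1.1,9.3]]]'
python3 -c "
from h import *
o,p,r=cur(); print(np.round(o['joint_positions'],3)); 
go('worn back5',W,YR,30,.05)
go('worn',W,YR,30)"
```

```text
time: 7.37
ee_pos: [0.5374, 0.2555, 0.1203]
tcp_rot: [0.258, -0.052, 0.965, 0.015]
ft_force: [-0.5, -0.2, 0.8]
gripper_width: 0.0921
grip_force: 0.0
[ 0.577  0.264  2.16  -0.767  0.329 -0.417]
worn back5 shift cm [ 2.52  0.33 -4.35] turn deg [-0.14 -0.01  0.3 ]
worn shift cm [ 5.    0.61 -8.68] turn deg [-0.14 -0.01  0.3 ]
```

```bash
python3 -m inch '[[[-1,0.8,0.1,-1.4,0,0,0],[-1,1.6,0.2,-2.8,0,0,0],[-1,2.5,0.3,-4.3,0,0,0],[-1,3.2,0.4,-5.6,0,0,0],[-1,3.9,0.5,-6.8,0,0,0],[-1,4.5,0.5,-7.8,0,0,0],[-1,5,0.6,-8.7,0,0,0],[-1,5,0.6,-8.7,0,0,0]]]'
python3 - <<'E'
from h import *
o,p,r=cur(); print(np.round(o['joint_positions'],3)); 
go('worn',W,YR,30)
t=snap("top");s=snap("side")
a=cv2.resize(t["image"][170:260,125:235],None,fx=5,fy=5,interpolation=cv2.INTER_CUBIC)
b=cv2.resize(s["image"][280:380,245:295],None,fx=5,fy=5,interpolation=cv2.INTER_CUBIC)
im=np.zeros((500,800,3),np.uint8); im[:450,:550]=a; im[:500,550:800]=b
cv2.imwrite("pics/c5.png",im[:,:,::-1])
E
```

```text
time: 8.03
ee_pos: [0.5882, 0.2616, 0.0329]
tcp_rot: [0.259, -0.052, 0.964, 0.015]
ft_force: [-0.8, -1.4, 0.9]
gripper_width: 0.0919
grip_force: 0.0
[ 0.53   0.488  2.102 -1.267  0.214  0.061]
worn shift cm [-0.08 -0.    0.07] turn deg [-0.13  0.02  0.31]
```

View pics/c5.png

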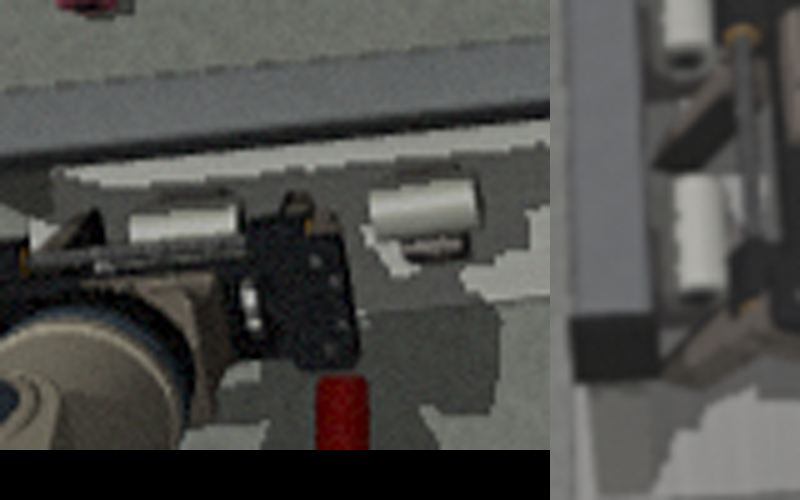

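The gripper straddles the worn roller, roughly centred between the fingers (side-view roller at about (275,330)). I'll close.

```bash
python3 -m inch '[[[1,0,0,0,0,0,0],[1,0,0,0,0,0,0],[1,0,0,0,0,0,0],[1,0,0,0,0,0,0],[1,0,0,0,0,0,0],[1,0,0,0,0,0,0],[1,0,0,0,0,0,0],[1,0,0,0,0,0,0]]]' 30
```

```text
time: 8.8
ee_pos: [0.5879, 0.2616, 0.0328]
tcp_rot: [0.258, -0.052, 0.965, 0.015]
ft_force: [-1.6, -0.4, 1.8]
gripper_width: 0.0498
grip_force: 30.0
```

```bash
cat >> h.py <<'E'
def ramp(x,y,h):  # point h above surface along normal at ramp x (horizontal), y
    c,s=np.cos(np.radians(YP)),np.sin(np.radians(YP)); n=np.radians(16)
    lx=x+h*np.sin(n); lz=.1-x*np.tan(n)+h*np.cos(n)
    return [REL[0]+c*lx-s*y, REL[1]+s*lx+c*y, lz]
E
python3 -m inch '[[[1,0,0,0.6,0,0,0],[1,0,0,1.3,0,0,0],[1,-1,-0.1,3,0,0,0],[1,-2.5,-0.3,5.5,0,0,0],[1,-4,-0.5,8.5,0,0,0],[1,-6,-1,12,0,0,0],[1,-7,-3,15,0,0,0],[1,-7.5,-6,17,0,0,0]]]'
python3 -c "
from h import *
o,p,r=cur(); print(np.round(o['joint_positions'],3)); 
go('above rel 8cm',np.array(ramp(0,0,.010))+[0,0,.08],YP,14)"
```

```text
time: 9.47
ee_pos: [0.5123, 0.2033, 0.2054]
tcp_rot: [0.259, -0.053, 0.964, 0.017]
ft_force: [1.4, -0.9, -0.3]
gripper_width: 0.0499
grip_force: 30.0
[ 0.496  0.037  2.183 -0.425  0.463 -0.848]
above rel 8cm shift cm [ -4.33 -34.54  -3.42] turn deg [ -0.35  16.15 -11.99]
```

```bash
python3 -m inch '[[[1,-0.5,-3.5,1,0,3,-2],[1,-1,-7,1,0,6,-4],[1,-1.5,-11,1,0,9,-6],[1,-2,-15,1,0,12,-9],[1,-2.5,-19,1,-0.3,16,-12],[1,-3,-23,0,-0.3,16,-12],[1,-3.5,-27,-1,-0.3,16,-12],[1,-4.3,-31,-2,-0.3,16,-12]]]'
python3 -c "
from h import *
o,p,r=cur(); print(np.round(o['joint_positions'],3)); 
go('above rel 8cm',np.array(ramp(0,0,.010))+[0,0,.08],YP,14)"
```

```text
time: 10.13
ee_pos: [0.4699, -0.11, 0.1827]
tcp_rot: [0.122, 0.051, 0.991, -0.007]
ft_force: [0.9, 0.7, -1.3]
gripper_width: 0.05
grip_force: 30.0
[-0.26   0.041  2.137  0.054  0.72  -1.765]
above rel 8cm shift cm [-0.09 -3.21 -1.15] turn deg [0.14 0.07 0.17]
```

```bash
python3 -m inch '[[[1,-0.1,-2,-1.1,0,0,0],[1,-0.1,-3.2,-1.1,0,0,0],[1,-0.1,-3.2,-3,0,0,0],[1,-0.1,-3.2,-5,0,0,0],[1,-0.1,-3.2,-7,0,0,0],[1,-0.1,-3.2,-7,0,0,0],[1,-0.1,-3.2,-7,0,0,0]]]'
python3 - <<'E'
from h import *
go('rel',ramp(0,0,.010),YP,14)
t=snap("top");s=snap("side")
a=cv2.resize(t["image"][210:310,290:390],None,fx=4,fy=4,interpolation=cv2.INTER_CUBIC)
b=cv2.resize(s["image"][130:230,290:390],None,fx=4,fy=4,interpolation=cv2.INTER_CUBIC)
cv2.imwrite("pics/c6.png",np.hstack([a,b])[:,:,::-1])
E
```

```text
time: 10.72
ee_pos: [0.468, -0.1398, 0.112]
tcp_rot: [0.12, 0.051, 0.991, -0.007]
ft_force: [0.2, 0.0, -0.6]
gripper_width: 0.0497
grip_force: 30.0
rel shift cm [ 0.1  -0.23 -2.08] turn deg [ 0.07 -0.15  0.18]
```

View pics/c6.png

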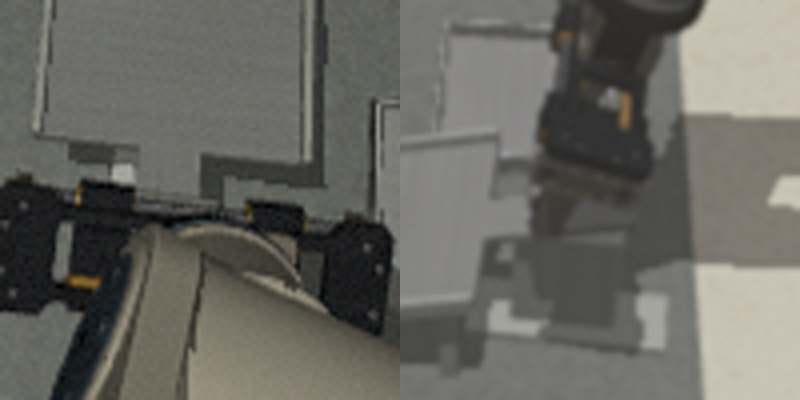

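The gripper is centred over the tongue, with a finger on each side. I'll lower it step by step and watch the force.

```bash
python3 -m inch '[[[1,0.1,-0.2,-0.5,0,0,0],[1,0.1,-0.2,-1,0,0,0],[1,0.1,-0.2,-1.5,0,0,0],[1,0.1,-0.2,-1.7,0,0,0],[1,0.1,-0.2,-1.7,0,0,0]]]'; for i in 1 2 3 ; do python3 -m inch '[[[1,0,0,-0.1,0,0,0],[1,0,0,-0.1,0,0,0]]]' | sed -n 2,4p; done
```

```text
time: 11.23
ee_pos: [0.4695, -0.1419, 0.0952]
tcp_rot: [0.121, 0.051, 0.991, -0.007]
ft_force: [0.4, 1.0, -1.2]
gripper_width: 0.0501
grip_force: 30.0
ee_pos: [0.4699, -0.142, 0.0947]
tcp_rot: [0.122, 0.051, 0.991, -0.007]
ft_force: [1.0, 0.1, -1.1]
ee_pos: [0.4699, -0.1421, 0.0937]
tcp_rot: [0.122, 0.051, 0.991, -0.007]
ft_force: [0.7, 0.3, 0.1]
ee_pos: [0.4699, -0.1421, 0.0927]
tcp_rot: [0.122, 0.051, 0.991, -0.007]
ft_force: [-0.4, -0.5, 0.2]
```

```bash
for i in 1 2 3 4; do python3 -m inch '[[[1,0,0,-0.1,0,0,0],[1,0,0,-0.1,0,0,0]]]' | sed -n '2p;4p'; done
```

```text
ee_pos: [0.4699, -0.1421, 0.0916]
ft_force: [-0.6, 1.1, -1.0]
ee_pos: [0.4699, -0.142, 0.0906]
ft_force: [-0.2, 0.2, -0.1]
ee_pos: [0.4704, -0.1422, 0.0901]
ft_force: [-0.5, 0.1, 3.9]
ee_pos: [0.471, -0.1424, 0.0899]
ft_force: [-4.1, 1.9, 14.0]
```

```bash
python3 -m inch '[[[1,0,0,0.15,0,0,0],[1,0,0,0.15,0,0,0],[0.2,0,0,0.15,0,0,0],[0,0,0,0.15,0,0,0],[-0.5,0,0,0.15,0,0,0],[-1,0,0,0.15,0,0,0],[-1,0,0,0.15,0,0,0],[-1,0,0,0.15,0,0,0]]]'
python3 - <<'E'
from h import *
t=snap("top");s=snap("side")
a=cv2.resize(t["image"][210:310,290:390],None,fx=4,fy=4,interpolation=cv2.INTER_CUBIC)
b=cv2.resize(s["image"][130:230,290:390],None,fx=4,fy=4,interpolation=cv2.INTER_CUBIC)
cv2.imwrite("pics/c7.png",np.hstack([a,b])[:,:,::-1])
E
```

```text
time: 13.07
ee_pos: [0.4698, -0.142, 0.0901]
tcp_rot: [0.122, 0.051, 0.991, -0.007]
ft_force: [0.8, -0.2, 0.3]
gripper_width: 0.0743
grip_force: 0.0
```

View pics/c7.png

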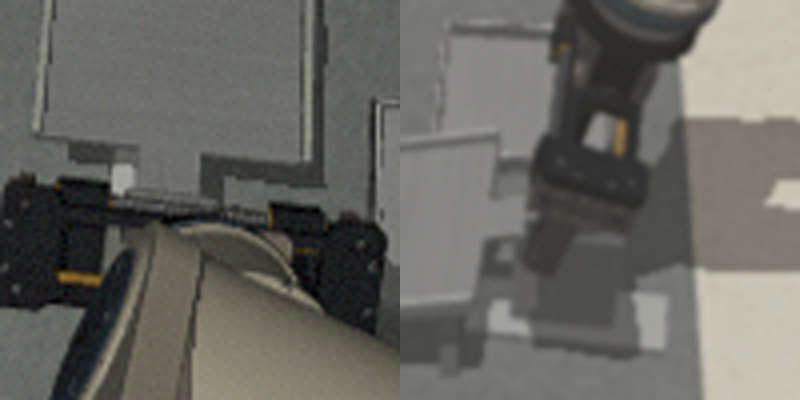

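The roller hasn't appeared on the wide part of the plate, so it is staying put between the opened fingers. I'll dwell, then regrasp in place; the closing width will confirm it is there.

```bash
python3 -m inch '[[[-1,0,0,0,0,0,0],[-1,0,0,0,0,0,0],[-1,0,0,0,0,0,0],[-1,0,0,0,0,0,0],[-1,0,0,0,0,0,0],[-1,0,0,0,0,0,0],[-1,0,0,0,0,0,0],[-1,0,0,0,0,0,0]]]' | sed -n '4,5p'
python3 -m inch '[[[1,0,0,0,0,0,0],[1,0,0,0,0,0,0],[1,0,0,0,0,0,0],[1,0,0,0,0,0,0],[1,0,0,0,0,0,0],[1,0,0,0,0,0,0],[1,0,0,0,0,0,0],[1,0,0,0,0,0,0]]]' 30
python3 - <<'E'
from h import *
o,p,r=cur(); print(np.round(o['joint_positions'],3))
for yw in (3.6,-5.7): go('dish 10 up',[.477,-.351,.12],yw,0)
# grip centre
print(p+r.apply([0,0,-.019]), ramp(0,0,.01))
E
```

```text
ft_force: [-0.0, 0.0, -0.2]
gripper_width: 0.0919
time: 14.5
ee_pos: [0.4699, -0.1421, 0.0902]
tcp_rot: [0.122, 0.051, 0.991, -0.007]
ft_force: [-0.0, 0.3, 0.6]
gripper_width: 0.0499
grip_force: 30.0
[-0.336  0.218  2.202  0.116  0.486 -1.901]
dish 10 up shift cm [  0.71 -20.89   1.08] turn deg [ 0.4  14.03  9.42]
dish 10 up shift cm [  0.71 -20.89   1.08] turn deg [ 1.53 13.94  0.17]
[ 0.46535208 -0.14156492  0.10867274] [np.float64(0.4644427448619509), np.float64(-0.14167376233199744), np.float64(0.1096126169593832)]
```

Width 49.9 mm confirms the worn roller stayed. The pads currently reach 19 mm past its centre, which is too deep for the 4 mm dish floor. I'll open, turn the tool nearly square to the plate, and regrasp with the tips only about 7 mm past the centre.

```bash
python3 -c "
from h import *
C=[.465,-.1416,.1092]
P,Q=go('regrasp',C,YP,-12,.012)
D=[.477,-.351,.014+.001]
go('dish above 10cm',np.array(D)+[0,0,.1],YP,4,.012,P,Q)
go('dish',D,YP,4,.012,P,Q)"
python3 -m inch '[[[-1,0,0,0,0,0,0],[-1,0,0,0,0,0,0],[-1,0,0,0,0,0,0],[-1,0,0,0,0,0,0],[-1,0,0,0,0,0,0],[-1,0,0,0,0,0,0],[-1,0,0,0,0,0,0],[-1,0,0,0,0,0,0]]]' | tail -2
```

```text
regrasp shift cm [-0.64  0.06  1.21] turn deg [ 2.74 25.88  0.15]
dish above 10cm shift cm [  1.39 -20.96   0.57] turn deg [ -1.59 -15.92  -0.  ]
dish shift cm [  1.39 -20.96  -9.43] turn deg [ -1.59 -15.92  -0.  ]
gripper_width: 0.0917
grip_force: 0.0
```

```bash
python3 -m inch '[[[-1,-0.1,0,0.4,0.7,6.5,0],[-1,-0.3,0,0.8,1.4,13,0],[-1,-0.5,0,1.1,2.1,19.5,0.1],[-1,-0.6,0.1,1.2,2.7,25.9,0.1],[-1,-0.6,0.1,1.2,2.7,25.9,0.1],[-1,-0.6,0.1,1.2,2.7,25.9,0.1],[-1,-0.6,0.1,1.2,2.7,25.9,0.1]]]' | sed -n '2p;4p'
python3 -c "
from h import *
go('regrasp',[.465,-.1416,.1092],YP,-12,.012)"
python3 -m inch '[[[1,0,0,0,0,0,0],[1,0,0,0,0,0,0],[1,0,0,0,0,0,0],[1,0,0,0,0,0,0],[1,0,0,0,0,0,0],[1,0,0,0,0,0,0],[1,0,0,0,0,0,0],[1,0,0,0,0,0,0]]]' 30
```

```text
ee_pos: [0.4631, -0.1407, 0.1015]
ft_force: [-0.1, -0.4, -0.3]
regrasp shift cm [ 0.05 -0.07  0.08] turn deg [0.03 0.06 0.02]
time: 16.42
ee_pos: [0.4639, -0.1411, 0.1024]
tcp_rot: [-0.105, 0.05, 0.993, 0.005]
ft_force: [-0.5, 0.5, 1.6]
gripper_width: 0.0501
grip_force: 30.0
```

```bash
python3 -m inch '[[[1,0.2,0,1,0,0,0],[1,0.4,0,2.5,0,0,0],[1,0.5,-1.5,5,0,0,0],[1,0.7,-5,6,-0.5,-5,0],[1,0.9,-9,6,-1,-10,0],[1,1.1,-13,5,-1.6,-15.9,0],[1,1.3,-17,3,-1.6,-15.9,0],[1,1.4,-21,0.5,-1.6,-15.9,0]]]'
python3 -c "
from h import *
go('dish+2cm',[.477,-.351,.035],YP,4,.012)"
```

```text
time: 17.08
ee_pos: [0.4776, -0.3464, 0.1137]
tcp_rot: [0.036, 0.051, 0.998, -0.003]
ft_force: [0.5, 0.1, -0.8]
gripper_width: 0.05
grip_force: 30.0
dish+2cm shift cm [-0.01 -0.47 -8.56] turn deg [0.2  0.17 0.11]
```

```bash
python3 -m inch '[[[1,0,-0.4,-2,0,0,0],[1,0,-0.4,-4,0,0,0],[1,0,-0.4,-6,0,0,0],[1,0,-0.4,-8,0,0,0],[1,0,-0.4,-9,0,0,0],[1,0,-0.4,-9.6,0,0,0],[1,0,-0.4,-9.8,0,0,0],[1,0,-0.4,-9.8,0,0,0]]]' | sed -n '2p;4p'; for i in 1 2 3 4 5 ; do python3 -m inch '[[[1,0,0,-0.1,0,0,0],[1,0,0,-0.1,0,0,0]]]' | sed -n '2p;4p'; done
```

```text
ee_pos: [0.4781, -0.3479, 0.0141]
ft_force: [0.0, -0.8, -0.6]
ee_pos: [0.4783, -0.3481, 0.0137]
ft_force: [-0.3, -0.4, -1.0]
ee_pos: [0.478, -0.3479, 0.0123]
ft_force: [-0.9, 0.2, -0.8]
ee_pos: [0.4778, -0.3477, 0.0108]
ft_force: [-0.3, -1.4, -0.5]
ee_pos: [0.4777, -0.3477, 0.0096]
ft_force: [-0.0, 0.7, -1.1]
ee_pos: [0.4776, -0.3477, 0.0086]
ft_force: [-0.4, 0.3, -1.2]
```

```bash
for i in 1 2 3; do python3 -m inch '[[[1,0,0,-0.07,0,0,0],[1,0,0,-0.07,0,0,0]]]' | sed -n '2p;4p'; done
```

```text
ee_pos: [0.4777, -0.3477, 0.0079]
ft_force: [-0.9, 0.8, -1.0]
ee_pos: [0.4777, -0.3477, 0.0073]
ft_force: [-0.4, -0.1, -0.8]
ee_pos: [0.4778, -0.3478, 0.0067]
ft_force: [0.1, -0.9, 1.4]
```

```bash
python3 -m inch '[[[1,0,0,-0.07,0,0,0],[1,0,0,-0.07,0,0,0]]]' | sed -n '2p;4p'
python3 -m inch '[[[0,0,0,0,0,0,0],[-0.4,0,0,0,0,0,0],[-0.5,0,0,0,0,0,0],[-0.5,0,0,0,0,0,0],[-0.5,0,0,0,0,0,0],[-0.5,0,0,0,0,0,0],[-0.5,0,0,0,0,0,0],[-0.5,0,0,0,0,0,0]]]' | sed -n '2p;4,5p'
python3 -m inch '[[[-0.5,0,0,1,0,0,0],[-0.5,0,0,2,0,0,0],[-0.5,0,0,5,0,0,0],[-0.5,0,0,8,0,0,0],[-1,0,3,11,0,0,0],[-1,0,6,14,0,0,0],[-1,0,9,16,0,0,0],[-1,0,12,17,0,0,0]]]' | sed -n '1,2p;4,5p'
python3 -c "
from h import *
o,p,r=cur(); print(np.round(o['joint_positions'],3))
go('via',np.array([.50,-.02,.2]),YR,20)
go('sound back10',S,YR,30,.10)"
```

```text
ee_pos: [0.4778, -0.3478, 0.0067]
ft_force: [-3.0, 1.7, 9.8]
ee_pos: [0.4777, -0.3478, 0.0059]
ft_force: [0.5, 0.0, -0.5]
gripper_width: 0.069
time: 20.58
ee_pos: [0.479, -0.2274, 0.1803]
ft_force: [2.0, -1.0, -0.5]
gripper_width: 0.0911
[-0.462  0.206  1.922  0.029  0.943 -1.948]
via shift cm [ 2.75 20.81  0.18] turn deg [  0.26 -15.77  12.25]
sound back10 shift cm [ 7.18 36.83 -5.52] turn deg [  0.32 -25.79  12.13]
```

```bash
python3 -m inch '[[[-1,0.5,4,1,0,-5,3],[-1,1,8,2,0,-10,6],[-1,1.5,12,2,0,-16,9],[-1,2,16,2,0.2,-21,12],[-1,2.5,20,1,0.3,-25.8,12.1],[-1,3,24,0,0.3,-25.8,12.1],[-1,4,27,-1,0.3,-25.8,12.1],[-1,5,30,-2,0.3,-25.8,12.1]]]' | sed -n '1,2p'
python3 -c "
from h import *
go('sound back10',S,YR,30,.10)"
```

```text
time: 21.25
ee_pos: [0.5239, 0.0611, 0.1609]
sound back10 shift cm [ 2.69  7.98 -3.58] turn deg [-0.01 -0.23 -0.02]
```

```bash
python3 - <<'E'
from h import *
# where is worn? bright blob inside dish in top view
t=snap("top"); g=cv2.cvtColor(t["image"],cv2.COLOR_RGB2GRAY)[240:287,388:440]
m=(g>125).astype(np.uint8); n,l,st,ce=cv2.connectedComponentsWithStats(m)
for i in range(1,n):
    if st[i,4]>20: print(st[i],ce[i]+[388,240],cast(t,*(ce[i]+[388,240]),.02).round(3))
E
```

```text
[  0   0  18  23 184] [393.45652174 250.99456522] [ 0.506 -0.304  0.02 ]
[ 14  18  22   9 130] [412.1        262.50769231] [ 0.479 -0.349  0.02 ]
[ 0 24 11  8 39] [391.76923077 266.58974359] [ 0.468 -0.299  0.02 ]
[ 0 32 19  9 78] [395.70512821 276.34615385] [ 0.445 -0.308  0.02 ]
[ 0 41 17  6 38] [396.07894737 283.21052632] [ 0.428 -0.308  0.02 ]
```

The worn roller shows as a 22×9 px blob at (412,262.5), which is (0.479,-0.349), in the middle of the dish. Now the sound one.

```bash
python3 -m inch '[[[-1,0.9,2.7,-1.2,0,0,0],[-1,1.8,5.4,-2.4,0,0,0],[-1,2.7,8,-3.6,0,0,0],[-1,2.7,8,-3.6,0,0,0],[-1,2.7,8,-3.6,0,0,0],[-1,2.7,8,-3.6,0,0,0]]]' | sed -n '1,2p'
python3 -c "
from h import *
go('back5',S,YR,30,.05)
go('sound',S,YR,30)"
```

```text
time: 21.8
ee_pos: [0.5509, 0.1393, 0.1242]
back5 shift cm [ 2.47  0.44 -4.23] turn deg [ 0.09 -0.39 -0.05]
sound shift cm [ 4.96  0.73 -8.56] turn deg [ 0.09 -0.39 -0.05]
```

```bash
python3 -m inch '[[[-1,0.8,0.2,-1.4,0,0,0],[-1,1.6,0.3,-2.8,0,0,0],[-1,2.4,0.4,-4.2,0,0,0],[-1,3.2,0.5,-5.6,0,0,0],[-1,4,0.6,-7,0,0,0],[-1,4.5,0.7,-7.8,0,0,0],[-1,5,0.7,-8.6,0,-0.4,0],[-1,5,0.7,-8.6,0,-0.4,0]]]' | sed -n '1,4p'
python3 -c "
from h import *
go('sound',S,YR,30)"
```

```text
time: 22.47
ee_pos: [0.603, 0.1448, 0.0407]
tcp_rot: [0.256, -0.052, 0.965, 0.014]
ft_force: [-0.3, 0.0, 0.1]
sound shift cm [-0.25  0.18 -0.22] turn deg [-0.01 -0.34  0.36]
```

```bash
python3 -m inch '[[[-1,-0.2,0.1,-0.2,0,-0.3,0.3],[-1,-0.2,0.1,-0.2,0,-0.3,0.3],[-1,-0.2,0.1,-0.2,0,-0.3,0.3]]]' | sed -n '2,4p'
python3 -c "
from h import *
o,p,r=cur(); print(np.round(o['joint_positions'],3))
go('sound',S,YR,30)"
```

```text
ee_pos: [0.6014, 0.1471, 0.0421]
tcp_rot: [0.256, -0.058, 0.965, 0.014]
ft_force: [-0.2, 0.1, -0.8]
[ 0.286  0.437  2.168 -1.295  0.087 -0.134]
sound shift cm [-0.09 -0.05 -0.35] turn deg [ 0.15 -0.24 -0.38]
```

J4 is at its limit, but the pose is within 4 mm and 0.5°, which is good enough to grip the end faces. I'll close.

```bash
python3 -m inch '[[[1,0,0,0,0,0,0],[1,0,0,0,0,0,0],[1,0,0,0,0,0,0],[1,0,0,0,0,0,0],[1,0,0,0,0,0,0],[1,0,0,0,0,0,0],[1,0,0,0,0,0,0],[1,0,0,0,0,0,0]]]' 30
python3 -m inch '[[[1,0,0,0.6,0,0,0],[1,0,0,1.3,0,0,0],[1,-1,-0.1,3,0,0,0],[1,-2.5,-0.3,5.5,0,0,0],[1,-4,-0.5,8.5,0,0,0],[1,-6,-1,12,0,0,0],[1,-7,-3,14,0,0,0],[1,-7.5,-6,16,0,0,0]]]'
python3 -c "
from h import *
o,p,r=cur(); print(np.round(o['joint_positions'],3)); 
go('above rel 8cm',np.array(ramp(0,0,.015))+[0,0,.084],YP,14)"
```

```text
time: 23.38
ee_pos: [0.6013, 0.1475, 0.041]
tcp_rot: [0.256, -0.057, 0.965, 0.015]
ft_force: [-0.0, -0.1, 0.9]
gripper_width: 0.0498
grip_force: 30.0
time: 24.05
ee_pos: [0.525, 0.0892, 0.2026]
tcp_rot: [0.256, -0.059, 0.965, 0.016]
ft_force: [0.4, -0.5, -0.8]
gripper_width: 0.0498
grip_force: 30.0
[ 0.187 -0.003  2.229 -0.082  0.399 -1.439]
above rel 8cm shift cm [ -5.46 -23.15  -2.26] turn deg [ -0.19  15.77 -12.64]
```

```bash
python3 -m inch '[[[1,-0.7,-3.5,1,0,4,-3],[1,-1.4,-7,1,0,8,-6],[1,-2.2,-11,1,0,12,-9],[1,-3,-15,1,-0.2,15.8,-12.6],[1,-4,-19,0,-0.2,15.8,-12.6],[1,-5.5,-23.2,-1.5,-0.2,15.8,-12.6],[1,-5.5,-23.2,-2.3,-0.2,15.8,-12.6],[1,-5.5,-23.2,-2.3,-0.2,15.8,-12.6]]]' | sed -n '1,4p'
python3 -c "
from h import *
go('rel+1cm',np.array(ramp(-.01,0,.015))+[0,0,.013],YP,14)"
```

```text
time: 24.72
ee_pos: [0.4691, -0.1458, 0.1757]
tcp_rot: [0.119, 0.053, 0.991, -0.007]
ft_force: [-1.1, 0.7, -0.0]
rel+1cm shift cm [-0.87  0.45 -6.38] turn deg [ 0.05 -0.31  0.4 ]
```

```bash
python3 -m inch '[[[1,-0.9,0.4,-2,0,-0.3,0.4],[1,-0.9,0.4,-4,0,-0.3,0.4],[1,-0.9,0.4,-5.5,0,-0.3,0.4],[1,-0.9,0.4,-6.4,0,-0.3,0.4],[1,-0.9,0.4,-6.8,0,-0.3,0.4],[1,-0.9,0.4,-6.8,0,-0.3,0.4]]]' | sed -n '2,4p'
for i in 1 2 3 4; do python3 -m inch '[[[1,0,0,-0.1,0,0,0],[1,0,0,-0.1,0,0,0]]]' | sed -n '2p;4p'; done
python3 -c "
from h import *
go('rel',ramp(-.01,0,.015),YP,14)"
```

```text
ee_pos: [0.4625, -0.1392, 0.1094]
tcp_rot: [0.123, 0.047, 0.991, -0.006]
ft_force: [-0.0, 0.1, -0.5]
ee_pos: [0.4631, -0.14, 0.1095]
ft_force: [-0.3, 0.1, -0.3]
ee_pos: [0.4628, -0.1402, 0.1083]
ft_force: [0.0, 0.3, -1.2]
ee_pos: [0.4624, -0.1402, 0.1069]
ft_force: [1.2, -0.4, -0.4]
ee_pos: [0.4623, -0.1402, 0.1057]
ft_force: [-0.3, -0.3, -1.5]
rel shift cm [-0.19 -0.11 -0.69] turn deg [ 0.11  0.18 -0.24]
```

```bash
python3 -m inch '[[[1,-0.2,-0.1,-0.2,0,0,-0.2],[1,-0.2,-0.1,-0.2,0,0,-0.2],[1,-0.2,-0.1,-0.2,0,0,-0.2]]]' | sed -n '2p;4p'
for i in 1 2 3 4; do python3 -m inch '[[[1,0,0,-0.07,0,0,0],[1,0,0,-0.07,0,0,0]]]' | sed -n '2p;4p'; done
```

```text
ee_pos: [0.4601, -0.1411, 0.1036]
ft_force: [-0.0, -0.4, -0.7]
ee_pos: [0.4604, -0.1411, 0.103]
ft_force: [0.3, -0.0, -0.1]
ee_pos: [0.4604, -0.1411, 0.1023]
ft_force: [0.9, -0.0, -0.5]
ee_pos: [0.4605, -0.1411, 0.1017]
ft_force: [0.9, -0.2, -1.2]
ee_pos: [0.4608, -0.1412, 0.1015]
ft_force: [-2.3, 0.4, 7.0]
```

Contact. I'll relieve 1 mm, open quickly, and hold still while it rolls.

```bash
python3 -m inch '[[[1,0,0,0.1,0,0,0],[1,0,0,0.1,0,0,0],[-1,0,0,0.1,0,0,0],[-1,0,0,0.1,0,0,0],[-1,0,0,0.1,0,0,0],[-1,0,0,0.1,0,0,0],[-1,0,0,0.1,0,0,0],[-1,0,0,0.1,0,0,0]]]' | sed -n '1,5p'
python3 -m inch '[[[-1,0,0,0,0,0,0],[-1,0,0,0,0,0,0],[-1,0,0,0,0,0,0],[-1,0,0,0,0,0,0],[-1,0,0,0,0,0,0],[-1,0,0,0,0,0,0],[-1,0,0,0,0,0,0],[-1,0,0,0,0,0,0]]]' | sed -n '1,5p'
python3 -m inch '[[[-1,0,0,0,0,0,0],[-1,0,0,0,0,0,0],[-1,0,0,0,0,0,0],[-1,0,0,0,0,0,0],[-1,0,0,0,0,0,0],[-1,0,0,0,0,0,0],[-1,0,0,0,0,0,0],[-1,0,0,0,0,0,0]]]' | sed -n '1,5p'
python3 - <<'E'
from h import *
t=snap("top"); s=snap("side")
a=t["image"][140:310,280:460]; b=s["image"][120:240,210:370]
im=np.zeros((510,800,3),np.uint8); im[:,:396]=cv2.resize(a,(396,510)); im[:300,400:]=cv2.resize(b,(400,300))
cv2.imwrite("pics/c8.png",im[:,:,::-1])
E
```

```text
time: 27.47
ee_pos: [0.4604, -0.1411, 0.102]
tcp_rot: [0.123, 0.049, 0.991, -0.007]
ft_force: [0.3, 0.4, 1.0]
gripper_width: 0.0876
time: 28.13
ee_pos: [0.4604, -0.1411, 0.102]
tcp_rot: [0.123, 0.049, 0.991, -0.007]
ft_force: [0.8, -0.4, 0.3]
gripper_width: 0.0917
time: 28.8
ee_pos: [0.4604, -0.1411, 0.102]
tcp_rot: [0.123, 0.049, 0.991, -0.007]
ft_force: [0.2, 0.0, 1.0]
gripper_width: 0.092
```

View pics/c8.png

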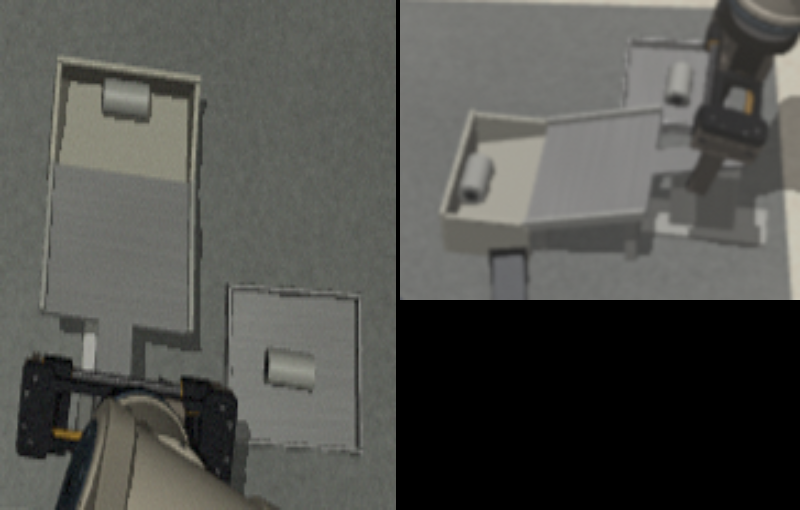

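The sound roller lies against the end wall of the catch tray (top-view about (338,173)), and the worn one lies mid-dish (about (412,262)). I'll retreat and hand in.

```bash
python3 -m inch '[[[-1,-0.3,0,1.5,0,0,0],[-1,-0.6,0,3,0,0,0],[-1,-1,0,5,0,0,0],[-1,-1.4,0,7,0,0,0],[-1,-1.8,0,9,0,0,0],[-1,-2,0,11,0,0,0],[-1,-2,0,11,0,0,0],[-1,-2,0,11,0,0,0]]]' | sed -n '1,4p'
python3 -c "
from h import *
print(manip.finish_job())"
```

```text
time: 29.57
ee_pos: [0.441, -0.1414, 0.2129]
tcp_rot: [0.125, 0.049, 0.991, -0.007]
ft_force: [0.4, -0.3, -0.3]
the job is handed in; nothing more can be done
None
```

I handed the job in at 29.6 s: the sound roller rolled into the catch tray on its own, and the worn roller stayed where it was set and now lies in the reject dish; the hand-in call gave no pass/fail result.

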